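Shut a chipped octagon away in the push-latch cull box

ROBOT

A 6-joint arm with a two-finger parallel gripper is mounted at the origin on the work surface. World frame = base frame: x ahead of the robot, y to its left, z up, the work surface at z = 0. Lengths are in m, angles in rad, forces in N, time in s.
With the tool pointing down it reaches from about 0.425 to 0.95 m from the base axis. Payload 14.7 kg.
Tool frame: the origin (TCP) lies at the very end of the fingers, on their centre line; the grasp point (between the pads) lies 19 mm behind it (r.hold_point_z is the distance from the TCP to the grasp point, in m); z points along the fingers, y is the line along which they close (so a half turn about z gives the same grasp; the last joint's range is limited). The gripper opens to 85 mm and grips with 20 to 120 N. Pads are 22 mm wide; open, the fingers measure 114 mm over their backs; the gripper's body (76 mm by 85 mm) begins 54 mm behind the grasp point. The pads swing forward as they close: fully open they stand 13 mm farther back than shut.
Start: joints at [-1.322, 0.48, 1.596, -0, 1.065, -0.047], TCP at [0.189, -0.622, 0.231] pointing down, gripper open.
Joint ranges: [-2.75, 2.75], [-0.82, 2.05], [0.23, 2.67], [-1.56, 4.7], [0.09, 2.69], [-2.92, 2.92]. Speed limits (rad/s): [1.89, 1.89, 2.39, 3.01, 3.01, 3.01].

INTERFACE

Orientations are given as a rotation vector (axis times angle).
In Python, from workcell import status, optics, r, models gives the robot as it stands.
- The arm moves only by the tool drive_tool, never from a script. Its argument "commands" is text: rows parted by semicolons, each of 5 numbers parted by spaces: the shift along the tool's x, y, z in mm, then the turn about the tool's z in rad, then the opening, from 0 (shut) to 1 (fully open). In form: tx ty tz yaw claw; .... A call has 1 to 12 rows; each row shifts and turns the commanded pose from where the row before left it, along the tool's axes as they then stand; what a row does not reach is not made up. A row lasts 1/10 s, in which the tool goes at most 50 mm and 8.59 degrees, less where a joint would pass 70% of its speed; a pose out of reach is approached as far as the arm can. A call is refused whole if a number of a shift passes 50 or a number of a turn 0.15, either way. A call with a gripper value outside its range is refused whole. The fingers move at their own pace and stop on an object; the grip force is fixed at half the most. Time passes only in rows, so rows that do not move let the fingers close. It gives the time, the measured TCP pose, the force, the opening and the grip force at its end, in the units of the state.
- status.observe(): the state, without advancing time (a new reading comes with each control period).
- optics.snapshot(name): name is "scene" or "top" or "wrist"; returns (picture, depth): 420x560x3 uint8, red, green, blue; 420x560 float32, m along the optical axis (not along the pixel's ray), 0 where there is no reading.
- optics.get_calibration(name): a dict with "mtx" (3x3 intrinsics, pixels), "extrinsics" (4x4, takes a point from camera to world coordinates); the wrist camera has in their place "hand_eye" (4x4, takes a point from camera to tool coordinates, whose origin is the TCP and whose axes are the flange's). Camera axes: x right, y up, looking along -z (the intrinsics and any distortion apply to the point x, -y, -z); pixel columns grow to the right and rows downward; lengths in m; the calibration is good to about 2 mm. A picture is of the moment at which its call begins: read the wrist's pose just before it. get_calibration takes no time and is no camera call.
- r.job_done(): hands the job in; it is judged then, once.
Trained networks look in the newest picture that a camera, given by its name, has taken for a name from the list of things; names that differ only in an ending like _2 or _b are one class to them, and where a whole thing is asked for, a point or a joint stands for the part that bears it (a point fixed in the world has none). Each returns a list of dicts, best first, with "conf" (0 to 1); they miss things now and then, are a little off and sometimes report something else, mostly with a low value. They report only what shows in the picture. A call takes as long as a camera call. They do not tell look-alikes from the thing itself.
- models.spot_in(camera, query): "bbox" ([left, top, right, bottom] as shares, 0 to 1, of the picture: columns of its width, rows of its height, round what is visible of it).
- models.place_of(camera, query): "position" ([column, row] as shares, 0 to 1, of the picture: columns of its width, rows of its height: a listed point, or the origin of a listed thing).
The state is a dict: "clock": time; "q": joint angles; "qvel": joint speeds; "joint_efforts": joint torques, N m; "ee_pos": TCP position; "ee_rot": TCP orientation; "force": force on the tool from outside, world axes, zero at the start; "torque": the same for the moment, N m; "opening": opening from 0.0 (shut) to 1.0 (fully open); "grasp_force": force on a finger pad.
Only numpy, scipy, OpenCV 4.12 (cv2) and the standard library are available. Lean on these libraries where they do the work, as an engineer would, in place of code of your own. Each camera call takes 0.05 s, during which the arm holds its last target. There are 200 camera calls.

TASK

Take the chipped octagon tile off the sorting table: press the brass disc on the lid of the cedar cull box until its push-push catch lets go and the lid springs open, set the octagon down flat and glaze up on the box floor without dropping it in, then swing the lid back down and press it once more so that it catches and stays shut flush by itself. How deep the catch must be pushed can only be felt, up to a firm stop just past the trip point: press gently, never with more than 15 N on the box or lid, and leave the other tiles, the nippers and the mallet head where they lie.

Things in the scene. Friction and masses are not known exactly. Their poses are not given: they have to be found in the camera images.
- cull_box: cedar box fixed to the table, 170 mm along its x, 164 mm along its y, 74 mm high, walls 10 mm; origin at the centre of its underside, z up. Its cedar lid lies inside the rim, flush, hinged along the +y wall. The push-push latch is inside the -y wall: a brass housing 34 mm wide, its top 44 mm above the table, that fills box y -72 to -52 mm, seen with the lid open
- box_floor (a point): point on the felt-faced inner floor of the cull box, at box x 0, y 0, 24 mm above the table, so 50 mm below the rim; a tile laid here is clear of walls and latch. The clear floor is 150 mm along box x and runs from y -52 to +72 mm; the open lid stands above y +60 mm and beyond
- lid (a joint): angle of the lid, rad: 0 = latched, flush; positive = open; 1.95 = standing open at its stop, leaning back 22 deg past upright; negative = pressed in below the rim. A damped hinge spring pushes it open from every angle (about 3 N at the disc when shut, less farther open): freed, it swings fully open by itself in about 2 s and pushes a hand resting on it aside only lightly
- press_disc (a point): centre of the top of the brass disc (26 mm across, 2 mm proud of the lid) on the lid, 112 mm from the hinge axis; moves with the lid. Press here, square down, to a firm stop 3 to 15 mm below its latched height: the depth differs each time and cannot be seen. It gives softly (3 to 5 N) up to there, then the force climbs about 15 N per mm; 6 to 10 N is enough
- lid_edge (a point): middle of the lid's free edge, at its upper face, 143 mm from the hinge axis (open: 210 mm above the table and 53 mm beyond the axis); the latch is under it. Pressed to the stop and let up, a latched lid comes free, and a lid brought down from open is caught and rests flush. The catch changes over only in the last millimetre or less before the stop: pressed less, a latched lid stays latched and an open one springs up again
- lid_hinge (a point): point on the hinge axis at mid width of the lid (axis along box x, 73 mm from the box centre towards +y, 77 mm above the table). The shut lid's upper face lies 3 mm below it; the lid is 147 mm wide and 10 mm thick. Open, its outer face faces box +y with free space behind it
- octagon_mid (a point): centre, half-way up, of the chipped octagon tile: 52 mm across flats, 13 mm thick, glazed on top, about 60 g, flat on the table in one of six places among the other tiles. z up from the glaze. The chip took the corner between the flat facing +x and the next one 45 deg towards +y; the flats crossed by the y axis, and by the axis 45 deg on from y towards -x, are whole
- octagon: the same chipped octagon tile; origin at the centre of its underside
- star1: glazed eight-pointed star tile (two overlaid 40 mm squares, 57 mm across the points, 13 mm thick) lying flat on the table, a bystander: leave it where it lies. Origin under its centre, z up
- star2: glazed eight-pointed star tile (two overlaid 40 mm squares, 57 mm across the points, 13 mm thick) lying flat on the table, a bystander: leave it where it lies. Origin under its centre, z up
- star3: glazed eight-pointed star tile (two overlaid 40 mm squares, 57 mm across the points, 13 mm thick) lying flat on the table, a bystander: leave it where it lies. Origin under its centre, z up
- star4: glazed eight-pointed star tile (two overlaid 40 mm squares, 57 mm across the points, 13 mm thick) lying flat on the table, a bystander: leave it where it lies. Origin under its centre, z up
- square: glazed square tile, 45 mm, 13 mm thick, a bystander lying flat on the table. Origin under its centre, z up
- nippers: pair of brass tile nippers, 180 mm long, 55 mm over the handles, 18 mm high, lying flat beyond the tiles, a bystander; origin under the middle, jaws towards its +x
- mallet: squat round terracotta mallet head, 68 mm across, 44 mm high, standing beyond the tiles and the box, a bystander; origin under its centre
Things that resemble listed ones, but are neither listed nor needed, are in the scene too. What is shaped like the cull_box but pink is not meant. What is shaped like the octagon but purple is not meant.

How it is judged:
By the outcome, as a careful person would: the job done as asked, in the order asked, and still so for the second after the job is handed in, with the robot touching nothing.
It also fails if it takes over 61 s, if anything falls off the work surface, if the arm or the gripper's body presses on something with over 40 N, if the wrist force passes 120 N, or if a joint passes its speed limit or range.

## Working session

There is one attempt and no reset: what is moved stays moved. The work goes in short steps, Python scripts to look and compute and a tool call to move; the robot and the scene stay as the last step left them, time stands still between calls to the robot, and variables do not carry over. Pictures are saved under pics/ and viewed, at most 10 in all, crops included, and the job is handed in when it is done.

Besides the shell and the picture viewer there is one more tool, called after ">>>" as name(argument=value, ...) on one line, values as JSON. drive_tool: Moves the arm, as the interface text tells. Its arguments: {"type":"object","properties":{"commands":{"type":"string"}},"required":["commands"]}

```bash
ls; mkdir -p pics; cat > h.py <<'E'
import numpy as np, cv2
from scipy.spatial.transform import Rotation as R
from workcell import status, optics, r, models
def T(cam):
    c=optics.get_calibration(cam)
    if 'extrinsics' in c: return np.array(c['mtx']),np.array(c['extrinsics']),c
    s=status.observe(); M=np.eye(4); M[:3,:3]=R.from_rotvec(s['ee_rot']).as_matrix(); M[:3,3]=s['ee_pos']
    return np.array(c['mtx']),M@np.array(c['hand_eye']),c
def ray(K,E,u,v):
    d=np.array([(u-K[0,2])/K[0,0],-(v-K[1,2])/K[1,1],-1.]); return E[:3,3],E[:3,:3]@d
def atz(K,E,u,v,z):
    o,d=ray(K,E,u,v); return o+d*(z-o[2])/d[2]
def cloud(K,E,D):
    v,u=np.mgrid[:D.shape[0],:D.shape[1]]
    P=np.stack([(u-K[0,2])/K[0,0]*D,-(v-K[1,2])/K[1,1]*D,-D],-1)
    return P@E[:3,:3].T+E[:3,3]
E
python3 - <<'E'
from h import *
print(status.observe()['clock'],status.observe()['ee_rot'],r.hold_point_z)
K,E,c=T('top');print(c)
p,D=optics.snapshot('top');cv2.imwrite('pics/top.png',p[:,:,::-1]);np.savez('top.npz',p=p,D=D)
for q in ['cull_box','octagon_mid','press_disc','lid_hinge','lid_edge','star1','square','nippers','mallet']:
    for d in models.place_of('top',q)[:6]:
        u,v=d['position'][0]*560,d['position'][1]*420
        z={'octagon_mid':.0065,'press_disc':.076,'lid_hinge':.077,'lid_edge':.074}.get(q,0)
        print(q,round(d['conf'],2),int(u),int(v),atz(K,E,u,v,z).round(3))
print(status.observe()['clock'])
E
```

```text
pics
0.0 [-3.10609758e+00 -4.62740537e-01  2.36782080e-04] 0.0187
{'mtx': array([[451.87128785,   0.        , 282.39894808],
       [  0.        , 451.87128785, 209.4392761 ],
       [  0.        ,   0.        ,   1.        ]]), 'extrinsics': array([[-0.02503393,  0.99577705, -0.08832541,  0.38089034],
       [-0.99967672, -0.02532872, -0.00221823, -0.01520317],
       [-0.00444603,  0.08824132,  0.9960892 ,  1.18865493],
       [ 0.        ,  0.        ,  0.        ,  1.        ]])}
cull_box 0.94 139 314 [0.222 0.364 0.   ]
cull_box 0.71 217 223 [0.453 0.16  0.   ]
cull_box 0.6 210 224 [0.45  0.178 0.   ]
octagon_mid 0.68 427 199 [ 0.503 -0.395  0.006]
octagon_mid 0.51 390 181 [ 0.551 -0.298  0.006]
octagon_mid 0.46 233 235 [0.422 0.117 0.006]
press_disc 0.94 144 324 [0.208 0.327 0.076]
press_disc 0.81 217 226 [0.441 0.15  0.076]
lid_hinge 0.67 176 212 [0.478 0.249 0.077]
lid_edge 0.82 235 231 [0.429 0.105 0.074]
lid_edge 0.73 156 323 [0.211 0.3   0.074]
star1 0.84 306 223 [ 0.448 -0.075  0.   ]
star1 0.72 392 224 [ 0.44  -0.301  0.   ]
star1 0.61 346 226 [ 0.437 -0.181  0.   ]
star1 0.53 305 176 [ 0.573 -0.076  0.   ]
square 0.81 352 181 [ 0.555 -0.201  0.   ]
square 0.73 349 230 [ 0.426 -0.187  0.   ]
nippers 0.8 369 134 [ 0.68 -0.25  0.  ]
mallet 0.96 263 126 [0.711 0.032 0.   ]
0.5
```

View pics/top.png

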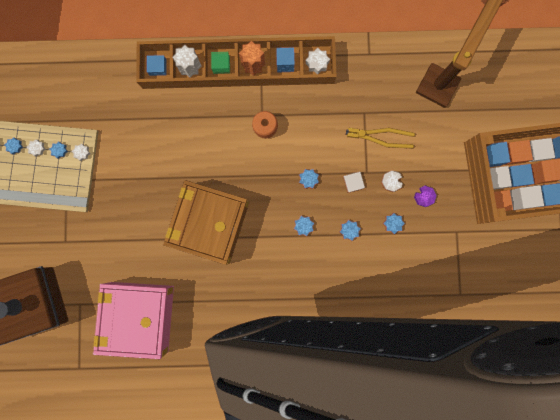

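The top view shows the brown cull box centred near (206,222), with its hinges on the left and the disc at (220,227). The chipped white octagon is at (393,181), and the purple one at (427,196) is a decoy.

```bash
python3 - <<'E'
from h import *
K,E,c=T('top');f=np.load('top.npz');p,D=f['p'],f['D'];W=cloud(K,E,D)
hsv=cv2.cvtColor(p,cv2.COLOR_RGB2HSV)
m=np.zeros(D.shape,bool);m[160:280,150:265]=1
P=W[m];s=P[(P[:,2]>.064)&(P[:,2]<.085)]
rc=cv2.minAreaRect((s[:,:2]*1000).astype(np.float32));print('box',rc,np.median(s[:,2]),len(s))
v,u=np.mgrid[205:250,200:240]
sub=hsv[205:250,200:240];y=(sub[...,0]>18)&(sub[...,0]<32)&(sub[...,1]>150)&(sub[...,2]>150)
print('disc px',y.sum(),u[y].mean(),v[y].mean(),atz(K,E,u[y].mean(),v[y].mean(),.076))
sub=hsv[165:198,376:410];w=(sub[...,1]<70)&(sub[...,2]>150);v,u=np.mgrid[165:198,376:410]
print('oct',w.sum(),u[w].mean(),v[w].mean(),atz(K,E,u[w].mean(),v[w].mean(),.013))
a=cv2.resize(p[160:280,150:270],None,fx=3.3,fy=3.3,interpolation=2)
b=cv2.resize(p[160:215,370:425],(400,400),interpolation=2)
a=cv2.resize(a,(400,400));cv2.imwrite('pics/crop.png',np.hstack([a,b])[:,:,::-1])
E
```

```text
box ((454.63177490234375, 180.0371856689453), (164.4381866455078, 170.2739715576172), 71.34085083007812) 0.07358848394968698 4455
disc px 80 219.425 226.2125 [0.44199779 0.14352258 0.076     ]
oct 304 391.7532894736842 180.74671052631578 [ 0.55339925 -0.30132073  0.013     ]
```

View pics/crop.png

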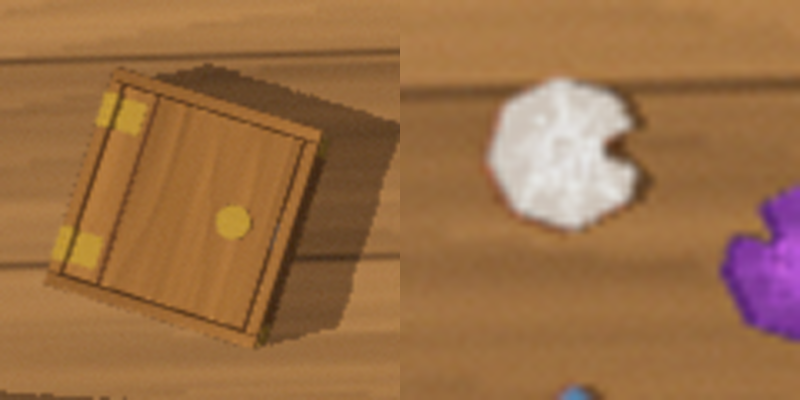

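>>> drive_tool(commands="30 -14 0 0 0;38 -17 0 0 0;38 -17 0 0 0;38 -17 0 0 0;38 -17 0 0 0;38 -17 0 0 0;38 -17 0 0 0;38 -17 0 0 0;38 -17 0 0 0;38 -17 0 0 0;30 -15 0 0 0;20 -12 0 0 0")

```text
clock: 1.7
ee_pos: [0.5383, -0.3114, 0.2313]
ee_rot: [3.107, 0.465, 0.001]
force: [-0.6, -0.4, -0.2]
opening: 0.001
grasp_force: 0.0
```

>>> drive_tool(commands="0 0 0 -0.13 0;0 0 0 -0.137 0;0 0 0 -0.137 0;0 0 0 -0.137 0;0 0 0 -0.137 0;0 0 0 -0.137 0;0 0 0 -0.134 0;0 0 0 0 0")

```text
clock: 2.5
ee_pos: [0.5366, -0.3132, 0.2313]
ee_rot: [2.55, 1.835, 0.0]
force: [0.6, 0.8, 0.2]
opening: 0.0
grasp_force: 0.0
```

```bash
python3 - <<'E'
from h import *
K,E,c=T('wrist');s=status.observe();print(s['ee_pos'],s['q'],R.from_rotvec(s['ee_rot']).as_matrix().round(3),c['hand_eye'].round(3))
p,D=optics.snapshot('wrist');cv2.imwrite('pics/w1.png',p[:,:,::-1])
W=cloud(K,E,D);np.savez('w1.npz',p=p,D=D,W=W)
for d in models.place_of('wrist','octagon_mid'):
    u,v=d['position'][0]*560,d['position'][1]*420;print(d['conf'],u,v,atz(K,E,u,v,.0065))
E
```

```text
[ 0.53661485 -0.31317992  0.23132762] [-5.77070663e-01  4.39937780e-01  1.66535126e+00 -1.02567454e-05
  1.03623745e+00 -2.53686217e-01] [[ 0.318  0.948  0.   ]
 [ 0.948 -0.318 -0.   ]
 [-0.     0.    -1.   ]] [[ 0.001  0.946  0.324  0.083]
 [ 1.    -0.001 -0.    -0.   ]
 [-0.     0.324 -0.946 -0.143]
 [ 0.     0.     0.     1.   ]]
0.91 278.376 237.38400000000001 [ 0.50999974 -0.38882631  0.0065    ]
0.62 289.18399999999997 163.8 [ 0.55324707 -0.30102884  0.0065    ]
```

View pics/w1.png

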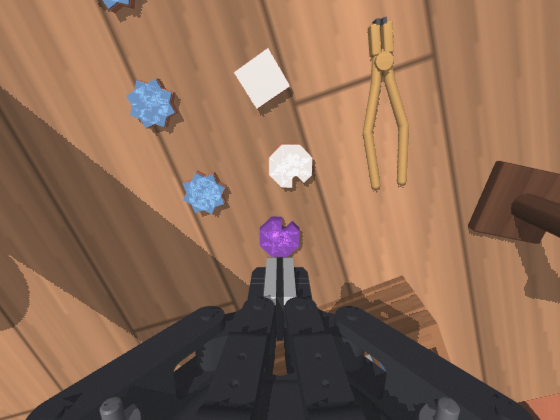

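The white octagon is at (291,166), its notch at about (297,186), and the purple decoy at (279,237). I'll fit its flats in world axes.

```bash
python3 - <<'E'
from h import *
K,E,c=T('wrist');f=np.load('w1.npz');p=f['p']
hsv=cv2.cvtColor(p,cv2.COLOR_RGB2HSV)
m=np.zeros(p.shape[:2],np.uint8);a=hsv[138:196,262:322];m[138:196,262:322]=(a[...,1]<60)&(a[...,2]>150)
n,l,st,_=cv2.connectedComponentsWithStats(m);i=1+st[1:,4].argmax();v,u=np.nonzero(l==i)
P=np.array([atz(K,E,x,y,.013)[:2] for x,y in zip(u,v)])*1000
best=[]
for t in range(0,45):
    w=0;ex=[]
    for k in range(4):
        b=np.radians(t+45*k);d=P@[np.cos(b),np.sin(b)];ex.append((d.max()-d.min(),(d.max()+d.min())/2,b))
    best.append((sum(e[0] for e in ex),t,ex))
best.sort(key=lambda e:e[0])
for s,t,ex in best[:3]:
    A=np.array([[np.cos(e[2]),np.sin(e[2])] for e in ex]);cc=np.linalg.lstsq(A,[e[1] for e in ex],rcond=None)[0]
    print(t,[round(e[0],1) for e in ex],cc)
t=P.mean(0);print(t,np.degrees(np.arctan2(*(cc-t)[::-1]))-0)
E
```

```text
26 [np.float64(50.7), np.float64(50.4), np.float64(51.1), np.float64(50.5)] [ 553.52412528 -303.30191299]
27 [np.float64(50.7), np.float64(50.6), np.float64(51.2), np.float64(50.5)] [ 553.3613413  -303.23893936]
25 [np.float64(50.8), np.float64(50.8), np.float64(51.2), np.float64(50.7)] [ 553.6075867  -303.27836242]
[ 553.51604769 -301.4136845 ] -87.18954586505666
```

>>> drive_tool(commands="30 -18 0 0 0;38 -22 0 0 0;38 -22 0 0 0;38 -22 0 0 0;38 -22 0 0 0;38 -22 0 0 0;38 -22 0 0 0;38 -22 0 0 0;38 -22 0 0 0;38 -22 0 0 0;30 -18 40 0 0;0.7 -0.9 40 0 0")

```text
clock: 3.8
ee_pos: [0.444, 0.145, 0.154]
ee_rot: [2.553, 1.829, 0.007]
force: [1.6, -0.7, -0.8]
opening: -0.001
grasp_force: 0.0
```

>>> drive_tool(commands="0 0 25 0 0;0 0 20 0 0;0 0 10 0 0;0 0 0 0 0")

```text
clock: 4.2
ee_pos: [0.443, 0.1414, 0.0979]
ee_rot: [-2.554, -1.828, 0.003]
force: [-0.0, -0.7, 0.1]
opening: 0.002
grasp_force: 0.0
```

>>> drive_tool(commands="0 0 12 0 0;0 0 6 0 0;0 0 3 0 0;0 0 1 0 0;0 0 0 0 0")

```text
clock: 4.7
ee_pos: [0.4437, 0.1415, 0.077]
ee_rot: [2.553, 1.831, 0.001]
force: [0.0, -0.0, -0.1]
opening: -0.002
grasp_force: 0.0
```

>>> drive_tool(commands="0 0 1 0 0;0 0 1 0 0;0 0 0 0 0")

```text
clock: 5.0
ee_pos: [0.4438, 0.1416, 0.0748]
ee_rot: [2.552, 1.831, 0.001]
force: [1.2, -0.3, 2.6]
opening: -0.0
grasp_force: 1.2
```

Contact. I'll press on in small steps.

>>> drive_tool(commands="0 0 0.5 0 0;0 0 0.5 0 0;0 0 0 0 0")

```text
clock: 5.3
ee_pos: [0.4437, 0.1416, 0.0737]
ee_rot: [2.552, 1.831, 0.001]
force: [1.9, 1.3, 2.1]
opening: -0.003
grasp_force: 1.2
```

>>> drive_tool(commands="0 0 0.4 0 0;0 0 0 0 0")

```text
clock: 5.5
ee_pos: [0.4437, 0.1416, 0.0733]
ee_rot: [2.552, 1.831, 0.0]
force: [1.3, 0.9, 3.1]
opening: 0.0
grasp_force: 1.2
```

>>> drive_tool(commands="0 0 0.4 0 0;0 0 0 0 0")

```text
clock: 5.7
ee_pos: [0.4435, 0.1416, 0.0728]
ee_rot: [2.552, 1.832, 0.0]
force: [1.6, 0.2, 1.8]
opening: -0.003
grasp_force: 1.2
```

>>> drive_tool(commands="0 0 0.6 0 0;0 0 0 0 0")

```text
clock: 5.9
ee_pos: [0.4435, 0.1415, 0.0722]
ee_rot: [-2.552, -1.831, 0.0]
force: [1.8, 1.0, 3.1]
opening: -0.001
grasp_force: 1.2
```

>>> drive_tool(commands="0 0 0.6 0 0;0 0 0 0 0")

```text
clock: 6.1
ee_pos: [0.4435, 0.1415, 0.0716]
ee_rot: [-2.552, -1.832, -0.0]
force: [1.9, 1.4, 2.6]
opening: 0.001
grasp_force: 1.2
```

>>> drive_tool(commands="0 0 0.7 0 0;0 0 0 0 0")

```text
clock: 6.3
ee_pos: [0.4434, 0.1415, 0.0709]
ee_rot: [-2.552, -1.831, 0.0]
force: [1.2, 0.7, 2.9]
opening: 0.001
grasp_force: 1.2
```

>>> drive_tool(commands="0 0 0.7 0 0;0 0 0 0 0")

```text
clock: 6.5
ee_pos: [0.4434, 0.1415, 0.0702]
ee_rot: [-2.552, -1.831, 0.0]
force: [1.5, 1.3, 2.7]
opening: -0.002
grasp_force: 1.2
```

>>> drive_tool(commands="0 0 0.7 0 0;0 0 0 0 0")

```text
clock: 6.7
ee_pos: [0.4434, 0.1415, 0.0695]
ee_rot: [-2.552, -1.831, 0.0]
force: [2.2, 1.6, 3.4]
opening: -0.001
grasp_force: 1.3
```

>>> drive_tool(commands="0 0 0.7 0 0;0 0 0 0 0")

```text
clock: 6.9
ee_pos: [0.4434, 0.1415, 0.0688]
ee_rot: [-2.552, -1.831, 0.0]
force: [1.4, 1.6, 2.0]
opening: 0.004
grasp_force: 1.3
```

>>> drive_tool(commands="0 0 0.7 0 0;0 0 0 0 0")

```text
clock: 7.1
ee_pos: [0.4434, 0.1415, 0.0681]
ee_rot: [-2.552, -1.831, 0.0]
force: [1.0, 1.7, 3.4]
opening: -0.001
grasp_force: 1.3
```

>>> drive_tool(commands="0 0 0.7 0 0;0 0 0 0 0")

```text
clock: 7.3
ee_pos: [0.4435, 0.1416, 0.0675]
ee_rot: [-2.552, -1.831, -0.0]
force: [-0.1, 1.9, 2.8]
opening: 0.004
grasp_force: 1.8
```

>>> drive_tool(commands="0 0 0.7 0 0;0 0 0 0 0")

```text
clock: 7.5
ee_pos: [0.4435, 0.1416, 0.0667]
ee_rot: [-2.552, -1.831, -0.0]
force: [1.1, 2.9, 3.7]
opening: 0.002
grasp_force: 1.9
```

>>> drive_tool(commands="0 0 0.7 0 0;0 0 0 0 0")

```text
clock: 7.7
ee_pos: [0.4435, 0.1416, 0.0661]
ee_rot: [-2.553, -1.831, -0.0]
force: [-0.4, 3.5, 5.4]
opening: 0.001
grasp_force: 2.4
```

>>> drive_tool(commands="0 0 0.3 0 0;0 0 0 0 0")

```text
clock: 7.9
ee_pos: [0.4436, 0.1416, 0.0658]
ee_rot: [2.553, 1.831, 0.0]
force: [0.8, 4.3, 7.2]
opening: -0.002
grasp_force: 3.2
```

>>> drive_tool(commands="0 0 0.1 0 0;0 0 0 0 0")

```text
clock: 8.1
ee_pos: [0.4436, 0.1416, 0.0658]
ee_rot: [2.553, 1.831, 0.0]
force: [-0.1, 4.1, 8.0]
opening: -0.002
grasp_force: 3.5
```

>>> drive_tool(commands="0 0 -5 0 0;0 0 -10 0 0;0 0 -10 0 0;0 0 0 0 0")

```text
clock: 8.5
ee_pos: [0.4439, 0.1416, 0.0922]
ee_rot: [2.552, 1.831, 0.002]
force: [-1.2, -1.8, 2.0]
opening: -0.004
grasp_force: 1.0
```

>>> drive_tool(commands="0 5 -40 0 0;-10 10 -50 0 0;-35 22 -45 0 0.85;-38 23 0 0 0.85;-38 23 0 0 0.85;-38 23 0 0 0.85;-38 23 0 0 0.85;-38 23 0 0 0.85;-38 23 0 0 0.85;-38 23 0 0 0.85;-38 23 0 0 0.85;-38 23 0 0 0.85")

```text
clock: 9.7
ee_pos: [0.5485, -0.2973, 0.2157]
ee_rot: [-2.553, -1.831, 0.0]
force: [0.9, 0.4, 0.3]
opening: 0.846
grasp_force: 0.0
```

```bash
python3 - <<'E'
from h import *
s=status.observe();print(s['ee_pos'],R.from_rotvec(s['ee_rot']).as_matrix()[:,:2].round(4).tolist(),s['opening'])
p,D=optics.snapshot('top');W=cloud(*T('top')[:2],D)
cv2.imwrite('pics/top2.png',np.hstack([cv2.resize(p[140:290,130:280],(400,400)),cv2.resize(p[150:250,340:440],(400,400))])[:,:,::-1])
E
```

```text
[ 0.54849539 -0.29728928  0.21570215] [[0.3205, 0.9473], [0.9473, -0.3205], [0.0001, -0.0002]] 0.8459389986872505
```

View pics/top2.png

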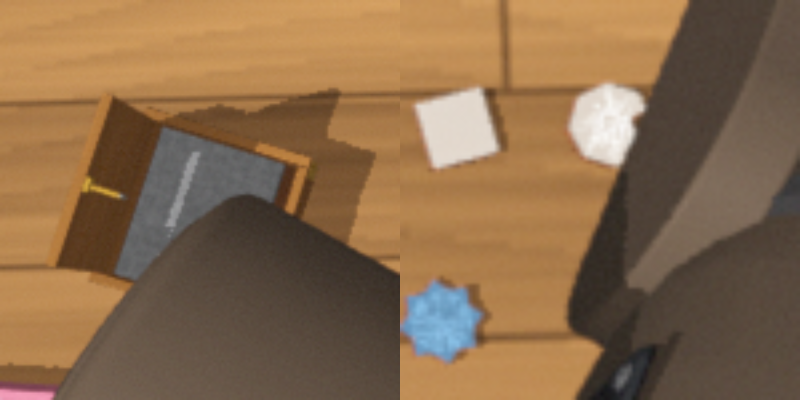

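The lid stands open (left crop), and the tile is still in place. Now I'll descend for the grasp.

>>> drive_tool(commands="0 0 0 0 0.85;0 0 40 0 0.85;0 0 50 0 0.85;0 0 40 0 0.85;0 0 0 0 0.85")

```text
clock: 10.25
ee_pos: [0.5453, -0.2925, 0.0811]
ee_rot: [-2.545, -1.828, 0.005]
force: [-1.2, 0.5, 0.9]
opening: 0.846
grasp_force: 0.0
```

```bash
python3 - <<'E'
from h import *
K,E,c=T('wrist');s=status.observe();M=R.from_rotvec(s['ee_rot']).as_matrix()
d=np.array([.5534,-.3032,.003])-s['ee_pos'];print(s['ee_pos'],(M.T@d*1000).round(1))
p,D=optics.snapshot('wrist');cv2.imwrite('pics/w2.png',p[:,:,::-1])
for d in models.place_of('wrist','octagon_mid')[:3]:
    u,v=d['position'][0]*560,d['position'][1]*420;print(d['conf'],u,v,atz(K,E,u,v,.0065))
E
```

```text
[ 0.54530001 -0.29248514  0.08107576] [-7.7 11.8 78. ]
0.93 274.4 332.22 [ 0.50769672 -0.38872163  0.0065    ]
0.77 296.12800000000004 230.11800000000002 [ 0.55465546 -0.30316429  0.0065    ]
```

View pics/w2.png

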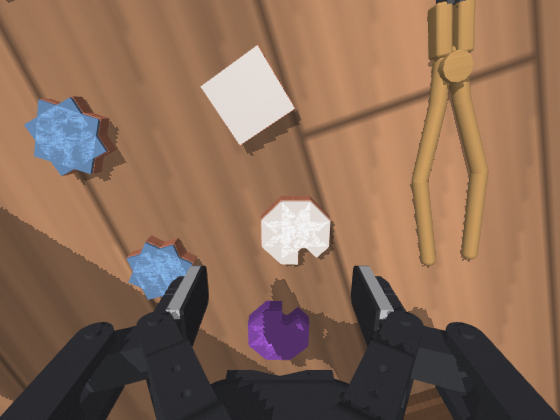

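>>> drive_tool(commands="-7.5 12 20 0 0.85;0 0 30 0 0.85;0 0 20 0 0.85;0 0 0 0 0.85")

```text
clock: 10.75
ee_pos: [0.5578, -0.3061, 0.0161]
ee_rot: [-2.552, -1.832, 0.0]
force: [-0.4, 0.2, 0.2]
opening: 0.846
grasp_force: 0.0
```

>>> drive_tool(commands="0 0 5 0 0.85;0 0 0 0 0.85")

```text
clock: 10.95
ee_pos: [0.5587, -0.3069, 0.0124]
ee_rot: [2.551, 1.83, 0.001]
force: [0.3, 0.3, -0.3]
opening: 0.851
grasp_force: 0.0
```

>>> drive_tool(commands="2 -5.5 5 0 0.85;0 0 5 0 0.85;0 0 0 0 0.85;0 0 0 0 0.85")

```text
clock: 11.35
ee_pos: [0.5531, -0.3027, 0.0006]
ee_rot: [-2.552, -1.831, 0.0]
force: [0.5, -0.7, -0.5]
opening: 0.851
grasp_force: 0.0
```

>>> drive_tool(commands="0 0 0 0 0.5;0 0 0 0 0.5;0 0 0 0 0.3;0 0 0 0 0.3;0 0 0 0 0.3;0 0 0 0 0.3")

```text
clock: 11.95
ee_pos: [0.5533, -0.3029, 0.0012]
ee_rot: [2.552, 1.831, 0.0]
force: [-2.6, 0.6, 7.9]
opening: 0.586
grasp_force: 62.4
```

>>> drive_tool(commands="0 0 -10 0 0.3;0 0 -30 0 0.3;0 0 -40 0 0.3;0 0 -50 0 0.3;0 0 -30 0 0.3;0 0 0 0 0.3")

```text
clock: 12.55
ee_pos: [0.5555, -0.3042, 0.1661]
ee_rot: [2.547, 1.827, 0.005]
force: [0.4, -0.4, -0.4]
opening: 0.587
grasp_force: 62.8
```

>>> drive_tool(commands="20 -12 0 0 0.3;36 -21 0 0 0.3;39 -22 0 0 0.3;39 -23 0 0 0.3;39 -23 0 0 0.3;39 -23 0 0 0.3;39 -23 0 0 0.3;39 -23 0 0 0.3;39 -23 0 0 0.3;39 -23 0 0 0.3;36 -20 0 0 0.3;25 -14 0 0 0.3")

```text
clock: 13.75
ee_pos: [0.4526, 0.186, 0.1605]
ee_rot: [-2.551, -1.833, 0.0]
force: [0.6, -0.6, -0.4]
opening: 0.589
grasp_force: 62.8
```

>>> drive_tool(commands="0 0 10 0 0.3;0 0 20 0 0.3;0 0 0 0 0.3;0 0 0 0 0.3")

```text
clock: 14.15
ee_pos: [0.4533, 0.1831, 0.1304]
ee_rot: [-2.553, -1.831, 0.002]
force: [-0.5, 0.3, -0.8]
opening: 0.588
grasp_force: 62.8
```

```bash
python3 - <<'E'
from h import *
s=status.observe();M=R.from_rotvec(s['ee_rot']).as_matrix()
d=np.array([.4562,.1847,.026])-s['ee_pos'];print(s['ee_pos'],(M.T@d*1000).round(1))
p,D=optics.snapshot('scene');cv2.imwrite('pics/s1.png',p[:,:,::-1])
E
```

```text
[0.45329561 0.18310831 0.13037473] [  2.5   2.4 104.4]
```

View pics/s1.png

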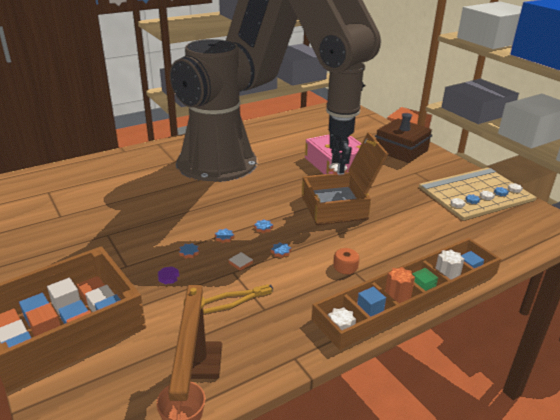

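The scene camera shows the tile held above the open box at about (343,170), with the lid standing up behind it. Lowering now.

>>> drive_tool(commands="1 2 25 0 0.3;0 0 30 0 0.3;0 0 25 0 0.3;0 0 12 0 0.3;0 0 4 0 0.3;0 0 0 0 0.3")

```text
clock: 14.8
ee_pos: [0.4562, 0.184, 0.035]
ee_rot: [2.553, 1.831, 0.0]
force: [0.4, 0.3, 0.6]
opening: 0.588
grasp_force: 62.8
```

>>> drive_tool(commands="0 0 3 0 0.3;0 0 3 0 0.3;0 0 1.5 0 0.3;0 0 0 0 0.3")

```text
clock: 15.2
ee_pos: [0.4559, 0.1841, 0.0272]
ee_rot: [2.552, 1.832, 0.0]
force: [-0.4, 0.3, -0.9]
opening: 0.589
grasp_force: 62.8
```

>>> drive_tool(commands="0 0 0.8 0 0.3;0 0 0.4 0 0.3;0 0 0 0 0.3")

```text
clock: 15.5
ee_pos: [0.4559, 0.184, 0.0259]
ee_rot: [-2.553, -1.831, 0.0]
force: [0.4, -0.6, -0.5]
opening: 0.584
grasp_force: 62.8
```

>>> drive_tool(commands="0 0 0.5 0 0.3;0 0 0 0 0.3")

```text
clock: 15.7
ee_pos: [0.4559, 0.184, 0.0254]
ee_rot: [-2.552, -1.832, 0.0]
force: [0.2, 0.7, -0.8]
opening: 0.588
grasp_force: 62.8
```

>>> drive_tool(commands="0 0 0.3 0 0.3;0 0 0 0 0.3")

```text
clock: 15.9
ee_pos: [0.4559, 0.184, 0.0252]
ee_rot: [-2.552, -1.832, -0.0]
force: [-0.4, -0.9, 2.8]
opening: 0.585
grasp_force: 63.2
```

>>> drive_tool(commands="0 0 0 0 0.62;0 0 0 0 0.68;0 0 0 0 0.75;0 0 0 0 0.75;0 0 0 0 0.75")

```text
clock: 16.4
ee_pos: [0.4559, 0.184, 0.0251]
ee_rot: [-2.553, -1.831, 0.0]
force: [-0.2, 0.7, -0.4]
opening: 0.753
grasp_force: 0.0
```

>>> drive_tool(commands="0 0 -5 0 0.75;0 0 -15 0 0.75;0 0 -40 0 0.75;0 0 -50 0 0.75;0 0 -50 0 0.75;0 0 -50 0 0.75;0 0 0 0 0.75")

```text
clock: 17.1
ee_pos: [0.4588, 0.185, 0.2416]
ee_rot: [2.55, 1.83, 0.015]
force: [0.5, 0.3, -1.2]
opening: 0.75
grasp_force: 0.0
```

```bash
python3 - <<'E'
from h import *
print(status.observe()['ee_pos'],status.observe()['q'])
p,D=optics.snapshot('wrist');cv2.imwrite('pics/w3.png',p[:,:,::-1])
K,E,c=T('wrist');W=cloud(K,E,D)
for q,z in [('octagon_mid',.0305),('lid_edge',.21)]:
  for d in models.place_of('wrist',q)[:2]:
    u,v=d['position'][0]*560,d['position'][1]*420;print(q,d['conf'],u,v,atz(K,E,u,v,z),W[int(v),int(u)])
E
```

```text
[0.45882876 0.18504926 0.24164283] [3.22056610e-01 2.46165338e-01 1.93948972e+00 2.52556428e-05
 9.45892168e-01 6.47993611e-01]
octagon_mid 0.63 274.624 183.498 [0.45248691 0.1835047  0.0305    ] [0.45221647 0.18489122 0.03309345]
lid_edge 0.75 273.784 33.306 [0.49261044 0.29662618 0.21      ] [ 0.503401    0.3385216  -0.00190515]
lid_edge 0.38 404.88 319.2 [0.5211895  0.10680474 0.21      ] [0.50276154 0.18180013 0.29225833]
```

View pics/w3.png

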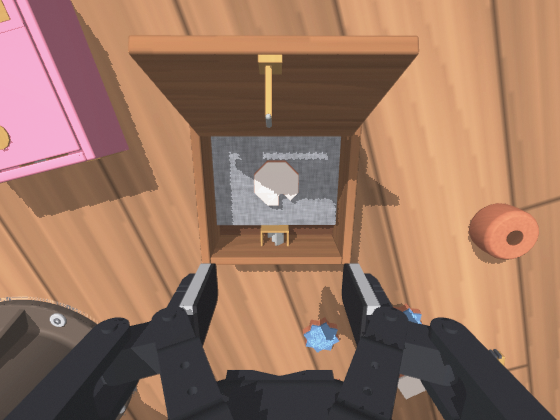

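The picture shows the octagon flat on the felt at (276,183), clear of the latch at (275,237). Next I'll go over and behind the lid with the fingers shut.

>>> drive_tool(commands="0 0 -35 0 0;0 0 -5 0 0;30 -1 0 0 0;40 -1 0 0 0;40 0 0 0 0;35 0 0 0 0;15 0 0 0 0;0 0 0 0 0;0 0 0 0 0")

```text
clock: 18.15
ee_pos: [0.5044, 0.3353, 0.2738]
ee_rot: [2.552, 1.832, -0.004]
force: [-0.7, 0.7, 0.1]
opening: 0.004
grasp_force: 0.0
```

```bash
cat >> h.py <<'E'
def box():
    s=status.observe();b=np.radians(71.34);d=np.array(s['ee_pos'][:2])-[.4546,.18]
    print('t',round(s['clock'],2),'box x,y,z',(1000*np.array([d@[np.sin(b),-np.cos(b)],d@[np.cos(b),np.sin(b)],s['ee_pos'][2]])).round(1),'F',np.round(s['force'],1),s['opening'])
E
python3 -c "from h import *;box()"
```

```text
t 18.15 box x,y,z [ -2.5 163.1 273.8] F [-0.7  0.7  0.1] 0.0042460050613116335
```

>>> drive_tool(commands="0 0 35 0 0;0 0 35 0 0;-5 2 13 0 0;-10 0 0 0 0;-7 0 0 0 0;-7 0 0 0 0;-7 0 0 0 0;-7 0 0 0 0;0 0 0 0 0")

```text
clock: 19.05
ee_pos: [0.4933, 0.2942, 0.1927]
ee_rot: [2.553, 1.831, 0.001]
force: [0.3, 1.4, 0.2]
opening: -0.004
grasp_force: 0.5
```

```bash
python3 -c "from h import *;box()"
```

```text
t 19.05 box x,y,z [1.000e-01 1.205e+02 1.927e+02] F [0.3 1.4 0.2] -0.003975521335785753
```

>>> drive_tool(commands="-6.5 0 -0.5 0 0;-6.5 0 -0.5 0 0;-6.5 0 -0.5 0 0;-6.5 0 -0.5 0 0;-6.5 0 -0.5 0 0;-6.5 0 -0.5 0 0;-7.8 0 0.5 0 0;-7.8 0 0.5 0 0;-7.8 0 1 0 0;-7.8 0 1 0 0")

```text
clock: 20.05
ee_pos: [0.4707, 0.2277, 0.192]
ee_rot: [-2.552, -1.831, -0.0]
force: [0.9, 1.6, -0.4]
opening: 0.001
grasp_force: 0.8
```

```bash
python3 -c "from h import *;box()"
```

```text
t 20.05 box x,y,z [ -0.   50.4 192. ] F [ 0.9  1.6 -0.4] 0.0013262830327026363
```

>>> drive_tool(commands="-7.5 0 2 0 0;-7.5 0 2.5 0 0;-7.5 0 3 0 0;-7.5 0 3.5 0 0;-7 0 4.2 0 0;-6.6 0 4.7 0 0;-6.2 0 5 0 0;-5.7 0 5.4 0 0")

```text
clock: 20.85
ee_pos: [0.453, 0.1753, 0.1614]
ee_rot: [2.552, 1.831, 0.0]
force: [1.3, 1.7, -0.3]
opening: 0.001
grasp_force: 1.0
```

```bash
python3 -c "from h import *;box()"
```

```text
t 20.85 box x,y,z [-1.000e-01 -5.000e+00  1.614e+02] F [ 1.3  1.7 -0.3] 0.0013824210575210864
```

>>> drive_tool(commands="-5.8 0 5.8 0 0;-5.5 0 6.1 0 0;-5 0 6.4 0 0;-4.7 0 6.7 0 0;-3.9 0 7.3 0 0;-3 0 7.5 0 0;-2.2 0 7.7 0 0;-1.7 0 7.9 0 0")

```text
clock: 21.65
ee_pos: [0.4426, 0.1453, 0.1057]
ee_rot: [-2.552, -1.832, 0.001]
force: [-0.6, -1.6, 2.7]
opening: -0.003
grasp_force: 1.2
```

```bash
python3 -c "from h import *;box()"
```

```text
t 21.65 box x,y,z [ -0.2 -36.7 105.7] F [-0.6 -1.6  2.7] -0.0028213464491945333
```

>>> drive_tool(commands="-1 0 7 0 0;-1 0 7 0 0;-0.5 0 7 0 0;0 0 5 0 0;0 0 4 0 0;0 0 3 0 0;0 0 2 0 0;0 0 0 0 0")

```text
clock: 22.45
ee_pos: [0.442, 0.1434, 0.0712]
ee_rot: [-2.552, -1.831, 0.0]
force: [-1.9, -0.2, 2.5]
opening: 0.002
grasp_force: 1.2
```

```bash
python3 -c "from h import *;box()"
```

```text
t 22.45 box x,y,z [ -0.2 -38.7  71.2] F [-1.9 -0.2  2.5] 0.0020186683447791084
```

>>> drive_tool(commands="0 0 1 0 0;0 0 1 0 0;0 0 1 0 0;0 0 0.8 0 0;0 0 0 0 0")

```text
clock: 22.95
ee_pos: [0.4423, 0.1434, 0.0676]
ee_rot: [2.552, 1.831, 0.001]
force: [-1.2, 1.8, 3.5]
opening: -0.002
grasp_force: 1.6
```

>>> drive_tool(commands="0 0 0.6 0 0;0 0 0.4 0 0;0 0 0 0 0")

```text
clock: 23.25
ee_pos: [0.4423, 0.1434, 0.0666]
ee_rot: [2.552, 1.831, 0.001]
force: [0.1, 3.3, 3.7]
opening: -0.0
grasp_force: 1.9
```

>>> drive_tool(commands="0 0 0.6 0 0;0 0 0 0 0")

```text
clock: 23.45
ee_pos: [0.4423, 0.1434, 0.066]
ee_rot: [2.552, 1.831, 0.001]
force: [-1.0, 3.5, 5.6]
opening: -0.001
grasp_force: 2.8
```

>>> drive_tool(commands="0 0 0.3 0 0;0 0 0.1 0 0;0 0 0 0 0")

```text
clock: 23.75
ee_pos: [0.4424, 0.1434, 0.0657]
ee_rot: [2.552, 1.831, 0.001]
force: [-1.1, 4.7, 8.6]
opening: -0.0
grasp_force: 4.0
```

Same depth and force as the first trip. Let up gently.

>>> drive_tool(commands="0 0 -3 0 0;0 0 -4 0 0;0 0 -4 0 0;0 0 -4 0 0;0 0 -5 0 0;0 0 0 0 0")

```text
clock: 24.35
ee_pos: [0.4424, 0.1434, 0.0862]
ee_rot: [2.552, 1.831, 0.001]
force: [0.4, -0.3, -0.1]
opening: -0.003
grasp_force: 0.0
```

The force is zero, so the lid is caught. Rise clear and check.

>>> drive_tool(commands="0 0 -20 0 0;0 0 -40 0 0;0 0 -50 0 0;0 0 -40 0 0;-40 20 0 0 0;-40 20 0 0 0;-40 20 0 0 0;-40 20 0 0 0;-40 20 0 0 0;-40 20 0 0 0;0 0 0 0 0;0 0 0 0 0")

```text
clock: 25.55
ee_pos: [0.4786, -0.1233, 0.2353]
ee_rot: [-2.554, -1.828, 0.0]
force: [-0.4, 0.4, 0.0]
opening: 0.001
grasp_force: 0.0
```

```bash
python3 - <<'E'
from h import *
box();K,E,c=T('top');p,D=optics.snapshot('top');W=cloud(K,E,D)
P=W[160:280,150:265].reshape(-1,3);b=np.radians(71.34);d=P[:,:2]-[.4546,.18]
x=d@[np.sin(b),-np.cos(b)];y=d@[np.cos(b),np.sin(b)]
for lo in (-65,-50,-20,20):
  s=(abs(x)<.06)&(y>lo/1000)&(y<lo/1000+.012);print(lo,s.sum(),np.median(P[s,2]))
cv2.imwrite('pics/top3.png',p[:,:,::-1])
E
```

```text
t 25.55 box x,y,z [ 119.8 -279.7  235.3] F [-0.4  0.4  0. ] 0.001093627325928192
-65 248 0.07346204126136757
-50 237 0.07417545845352236
-20 234 0.07381810534819244
20 236 0.0737443036931883
```

View pics/top3.png

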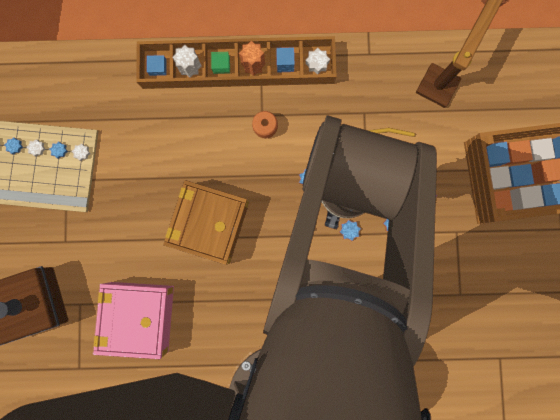

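The lid is flush at 74 mm along its whole width, and the hand is clear.

```bash
python3 -c "from h import *;print(r.job_done())"
```

```text
the job is handed in; nothing more can be done
None
```

The chipped octagon is lying flat and glaze up on the cull box floor, the lid is caught shut flush by itself, and the job was handed in at about 25.6 s with pressing force under about 10 N.

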